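Hold the bayonet cap at the vent mark

ROBOT

A 7-joint arm with a two-finger parallel gripper is mounted at the origin on a cart in front of the work surface, level with it; the furniture and walls round the work are solid. World frame = base frame: x ahead of the robot, y to its left, z up, the work surface at z = 0. Lengths are in m, angles in rad, forces in N, time in s.
With the tool pointing down it reaches from about 0.4 to 0.85 m from the base axis. Payload 4.5 kg.
Tool frame: the origin (TCP) lies where the fingers leave the gripper's body, on its centre line; the fingertips stand 64 mm ahead of it and the grasp point (between the pads) lies 45 mm ahead of it; z points along the fingers, y is the line along which they close (so a half turn about z gives the same grasp; the last joint's range is limited). The gripper opens to 88 mm and grips with 3 to 60 N. Pads are 18 mm wide; open, the fingers measure 123 mm over their backs; the gripper's body (75 mm by 187 mm) begins 45 mm behind the grasp point.
Start: joints at [-1.098, 0.689, -0.195, 1.565, 0.157, 0.902, -0.215], TCP at [0.266, 0.566, 0.303] pointing down, gripper open.
Joint ranges: [-3.01, 3.01], [-0.46, 2.08], [-1.47, 1.51], [0.13, 2.56], [-1, 4.14], [0.04, 2.09], [-2.66, 2.66]. Speed limits (rad/s): [2.57, 2.57, 3.14, 3.14, 3.14, 3.14, 3.14].

INTERFACE

Orientations are given as a unit quaternion [x, y, z, w].
In Python, from plant import r gives the robot as it stands.
- The arm moves only by the tool play_rows, never from a script. Its arguments are lists of equal length, an entry for each row: "translation": the shift along the tool's x, y, z in m, a list of three; "delta_rot": the turn, a rotation vector about the tool's x, y, z in degrees, a list of three; "grip": the opening, from -1 (shut) to 1 (fully open). In form: {"translation": [[x, y, z], ...], "delta_rot": [[rx, ry, rz], ...], "grip": [grip, ...]}. A call has 1 to 20 rows; each row shifts and turns the commanded pose from where the row before left it, along the tool's axes as they then stand; what a row does not reach is not made up. A row lasts 1/8 s, in which the tool goes at most 62.5 mm and 10.7 degrees, less where a joint would pass 70% of its speed; a pose out of reach is approached as far as the arm can. A call with a gripper value outside its range is refused whole. The fingers move at their own pace and stop on an object; "squeeze" is the grip in N (left out, the last holds). Time passes only in rows, so rows that do not move let the fingers close. It gives the time, the measured TCP pose, the force, the opening and the grip force at its end, in the units of the state.
- r.get_state(): the state, without advancing time (a new reading comes with each control period).
- r.snapshot(name): name is "side" or "top"; returns the picture (384x512x3 uint8, blue, green, red); there is no depth.
- r.get_calibration(name): a dict with "intrinsics" (3x3 intrinsics, pixels), "eye" and "rotation" of the camera in the world. Camera axes: x right, y up, looking along -z (the intrinsics and any distortion apply to the point x, -y, -z); pixel columns grow to the right and rows downward; lengths in m; the calibration is good to about 2 mm. A picture is of the moment at which its call begins. get_calibration takes no time and is no camera call.
- r.finish_job(): hands the job in; it is judged then, once.
Trained networks look in the newest picture that a camera, given by its name, has taken for a name from the list of things; names that differ only in an ending like _2 or _b are one class to them, and where a whole thing is asked for, a point or a joint stands for the part that bears it (a point fixed in the world has none). Each returns a list of dicts, best first, with "confidence" (0 to 1); they miss things now and then, are a little off and sometimes report something else, mostly with a low value. They report only what shows in the picture. A call takes as long as a camera call. They do not tell look-alikes from the thing itself.
- r.look_for(camera, target): "point" ([x, y, z] in m, in world coordinates, good to about 4 mm: the middle of the surface that is visible of it).
- r.silhouettes(camera, target): "pixels" (384x512 bool, what is visible of it).
The state is a dict: "clock": time; "q": joint angles; "qd": joint speeds; "joint_torque": joint torques, N m; "tool_pos": TCP position; "eef_rot": TCP orientation; "contact_force": force on the tool from outside, world axes, zero at the start; "moment": the same for the moment, N m; "opening": opening from 0.0 (shut) to 1.0 (fully open); "finger_force": force on a finger pad.
Only numpy, scipy, OpenCV 4.12 (cv2) and the standard library are available. Lean on these libraries where they do the work, as an engineer would, in place of code of your own. Each camera call takes 0.05 s, during which the arm holds its last target. There are 200 camera calls.

TASK

Fit the loose bayonet cap onto the small steel pressure pot: its two lugs go down through the two slots in the pot's neck. Press the cap fully down against the spring and turn it clockwise (seen from above) to the raised vent bar, halfway to the locked position, never as far as the lock click. Finish while still holding the cap by its grip bar, fully pressed down at the vent mark; do not let go, and leave the other things on the bench where they are.

Things in the scene. Friction and masses are not known exactly. Their poses are not given: they have to be found in the camera images.
- cap: Loose bare-metal bayonet cap, 180 g, standing upright on its plug. Origin: centre of the plug's underside, z up. Plug 34 mm diameter, 22 mm long; above it a round flange, 68 mm diameter, 7 mm thick; on top an upright flat grip bar, 60 mm long (along cap x), 12 mm thick (along y), 29 to 59 mm above the origin. The same after a half turn about z.
- cap_flange (a point): Centre of the underside of the cap's flange, 22 mm above the cap's origin, axes as the cap. Two lugs stick out of the plug at cap +x and -x, in line with the grip bar: tips 26 mm from the axis, 7 mm wide, 6 mm thick, tops 10 mm below the flange. Fully pressed down this point lies on pot_mouth.
- cap_grip (a point): Middle of the grip bar, 51 mm above the cap's origin: a good point to pinch across the 12 mm thickness.
- pot: Small grey pressure pot with a bare steel neck, fixed to the bench, 116 mm diameter at the foot, 90 mm tall, a brass hose barb low on its +y side (to 78 mm from the axis). Origin: centre of the underside, z up. Neck 88 mm outside diameter, bore 40 mm; two slots in its 6 mm thick lip, at pot +x and -x, 11 mm wide, to 29 mm from the axis.
- pot_mouth (a point): Centre of the mouth on the neck's flat top, 90 mm above the bench, axes as the pot. Cap angle, clockwise from above, 0 = cap x parallel to pot x (lugs in slots, two raised dots): turning back is stopped at 7 degrees; vent mark (raised bar on the neck's top, either side) at 40; locked and stopped at 80 (one raised dot).
- sanding_block: Bystander: sanding block 60x110x30 mm, lying on the bench.
- tape_masking: Bystander: roll of masking tape 104 mm across, 25 mm high, lying flat.
- spanner: Bystander: spanner 189 mm long, 9 mm high, lying flat.
- seal_disc (a joint): Sprung disc in the bore, 10 mm below the mouth; metres pressed down, 0 at rest, 0.012 with the cap fully down (flange flat on neck). 4 N at first touch, 350 N/m, about 8 N at fully down. A cap only set in stands about 10 mm high. It can turn only when within 4 mm of fully down; turned and not held down, it rises 4 mm till its lugs bear under the lip.
- click_pin (a joint): Sprung click pin inside the neck, metres pushed outward, 0 at rest. A lug begins to push it at a cap angle of about 50 degrees; it snaps back behind the lug at the locked position.
There are look-alikes about, which are no part of the job. Of the things shaped like the cap, the metal one is meant. Leave any brown look-alike of the pot alone.

How it is judged:
On the way, in this order (a step that is already met when the one before it is completed fails the run):
1. the cap is lifted off the bench in the gripper (height (world z) of cap above 0.03 m and contact force between the fingers and cap above 1 N), for 0.1 s.
2. the cap's lugs are in the slots of the neck (horizontal distance between cap and pot below 0.006 m and z of cap_flange in the frame of pot_mouth below 0.0135 m and angle between the x axis of cap and the x axis of pot, either way round below 0.3 rad), for 0.05 s.
At the end, for the whole second after the job is handed in: The cap sits in the neck pressed fully down (flange within 2.5 mm of the neck's top, tilt under 0.08 rad), turned clockwise 40 degrees from the slots within 10 degrees either way and still gripped by the fingers (over 3 N) (horizontal distance between cap and pot below 0.006 m and z of cap_flange in the frame of pot_mouth between -0.003 and 0.0025 m and angle between cap's own z axis and vertical below 0.08 rad and angle between the x axis of cap and the x axis of pot, either way round between 0.524 and 0.873 rad and contact force between the fingers and cap above 3 N); the arm keeps its last pose, push and grip.
It fails at once if the cap is turned to the lock click (58 degrees or more) (horizontal distance between cap and pot below 0.008 m and z of cap_flange in the frame of pot_mouth below 0.005 m and angle between the x axis of cap and the x axis of pot, either way round above 1.012 rad).
It fails at once if a bystander is moved by more than 40 mm (distance of any of sanding_block, tape_masking, spanner from where it was at the start of the episode above 0.04 m).
It also fails if it takes over 38 s, if anything falls off the work surface, if the arm or the gripper's body presses on something with over 40 N, if the wrist force passes 120 N, or if a joint passes its speed limit or range.

## Working session

There is one attempt and no reset: what is moved stays moved. The work goes in short steps, Python scripts to look and compute and a tool call to move; the robot and the scene stay as the last step left them, time stands still between calls to the robot, and variables do not carry over. Pictures are saved under pics/ and viewed, at most 10 in all, crops included, and the job is handed in when it is done.

Besides the shell and the picture viewer there is one more tool, called after ">>>" in YAML: its name, and indented under it one key for each argument. play_rows: Moves the arm, as the interface text tells. Its arguments: {"type":"object","properties":{"translation":{"type":"array","items":{"type":"array","items":{"type":"number"}}},"delta_rot":{"type":"array","items":{"type":"array","items":{"type":"number"}}},"grip":{"type":"array","items":{"type":"number"}},"squeeze":{"type":"number"}},"required":["translation","delta_rot","grip"]}

```bash
mkdir -p pics; ls; cat > h.py <<'E'
import numpy as np, cv2
from plant import r
def proj(n,P):
    c=r.get_calibration(n);K=np.array(c["intrinsics"]);R=np.array(c["rotation"]);e=np.array(c["eye"])
    p=(np.atleast_2d(P)-e)@R; p=p*[1,-1,-1]; p=p@K.T; return p[:,:2]/p[:,2:]
def ray(n,uv):
    c=r.get_calibration(n);K=np.array(c["intrinsics"]);R=np.array(c["rotation"]);e=np.array(c["eye"])
    d=np.linalg.solve(K,np.c_[np.atleast_2d(uv),np.ones(len(np.atleast_2d(uv)))].T).T*[1,-1,-1]
    return e,d@R.T
def atz(n,uv,z):
    e,d=ray(n,uv); return e+d*((z-e[2])/d[:,2:])
E
python3 - <<'E'
from h import *
ims=[]
for n in("top","side"):
    im=r.snapshot(n);cv2.imwrite(f"pics/{n}0.png",im)
    print(n,{k:np.array(v).round(3).tolist() for k,v in r.get_calibration(n).items()})
    for t in("cap","pot","sanding_block","tape_masking","spanner"):
        for d in r.look_for(n,t): 
            if d["confidence"]>.2: print(t,d["confidence"],np.round(d["point"],3),proj(n,d["point"]).round())
print(r.get_state())
E
```

```text
pics
top {'intrinsics': [[401.505, 0.0, 260.744], [0.0, 401.505, 195.587], [0.0, 0.0, 1.0]], 'eye': [0.172, -0.172, 1.07], 'rotation': [-0.078, 0.078, 0.721, -0.684]}Traceback (most recent call last):
  File "<stdin>", line 8, in <module>
  File "h.py", line 5, in proj
    p=(np.atleast_2d(P)-e)@R; p=p*[1,-1,-1]; p=p@K.T; return p[:,:2]/p[:,2:]
      ~~~~~~~~~~~~~~~~~~~~^~
ValueError: matmul: Input operand 1 has a mismatch in its core dimension 0, with gufunc signature (n?,k),(k,m?)->(n?,m?) (size 4 is different from 3)
```

View pics/top0.png

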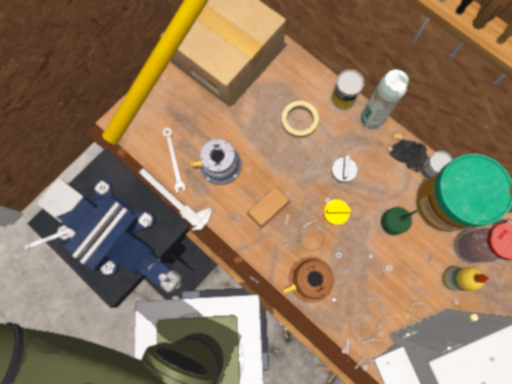

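The top view shows a metal-coloured cap at (344,169), a yellow look-alike at (337,212), the grey pot at (219,160) and a brown pot at (314,279). The calibration's rotation is a quaternion, so I'll fix the helper.

```bash
sed -i 's/R=np.array(c\["rotation"\])/R=Rot.from_quat(c["rotation"]).as_matrix()/; 1a from scipy.spatial.transform import Rotation as Rot' h.py
python3 - <<'E'
from h import *
for n in("top","side"):
    im=r.snapshot(n);cv2.imwrite(f"pics/{n}1.png",im)
    print(n,{k:np.array(v).round(3).tolist() for k,v in r.get_calibration(n).items()})
    for t in("cap","pot","cap_grip","pot_mouth","sanding_block","tape_masking","spanner"):
        for d in r.look_for(n,t): 
            if d["confidence"]>.2: print(t,round(d["confidence"],2),np.round(d["point"],3),proj(n,d["point"]).round())
print(r.get_state())
im=cv2.imread("pics/top1.png")
a=cv2.resize(im[130:200,180:260],(400,350),interpolation=3);b=cv2.resize(im[140:210,310:390],(400,350),interpolation=3)
cv2.imwrite("pics/crop1.png",np.hstack([a,b]))
E
```

```text
top {'intrinsics': [[401.505, 0.0, 260.744], [0.0, 401.505, 195.587], [0.0, 0.0, 1.0]], 'eye': [0.172, -0.172, 1.07], 'rotation': [-0.078, 0.078, 0.721, -0.684]}
cap 0.76 [ 0.348 -0.376  0.028] [[337. 213.]]
cap 0.57 [ 0.46  -0.407  0.028] [[344. 172.]]
pot 0.65 [ 0.494 -0.071  0.081] [[217. 160.]]
pot 0.62 [ 0.18  -0.289  0.083] [[311. 280.]]
cap_grip 0.96 [ 0.465 -0.404  0.033] [[343. 169.]]
cap_grip 0.92 [ 0.349 -0.372  0.03 ] [[335. 213.]]
pot_mouth 0.93 [ 0.491 -0.077  0.078] [[219. 162.]]
pot_mouth 0.72 [ 0.179 -0.293  0.08 ] [[313. 280.]]
sanding_block 0.95 [ 0.376 -0.198  0.028] [[268. 206.]]
tape_masking 0.83 [ 0.623 -0.298  0.023] [[299. 118.]]
spanner 0.51 [0.521 0.054 0.01 ] [[174. 161.]]
spanner 0.46 [ 0.493 -0.072  0.081] [[218. 160.]]
side {'intrinsics': [[395.485, 0.0, 257.784], [0.0, 395.485, 191.109], [0.0, 0.0, 1.0]], 'eye': [0.989, -0.043, 0.896], 'rotation': [0.198, 0.242, 0.733, 0.604]}
cap 0.91 [ 0.475 -0.406  0.027] [[160. 212.]]
cap 0.75 [ 0.362 -0.374  0.03 ] [[185. 180.]]
pot 0.92 [ 0.523 -0.074  0.073] [[283. 240.]]
pot 0.62 [ 0.209 -0.294  0.061] [[225. 1
[... 425 characters left out ...]
0.9, 'q': array([-1.09819456,  0.68909545, -0.1946087 ,  1.56531033,  0.15727368,
        0.90249415, -0.21510839]), 'qd': array([ 0.00079678,  0.00060943, -0.00101153,  0.00070624, -0.00042637,
       -0.00057084,  0.00068597]), 'joint_torque': array([-8.57091236e-04, -5.27482259e+01, -1.26680642e+00, -1.53745633e+01,
       -5.18109603e-02, -6.11221258e-04,  2.53690854e-05]), 'tool_pos': array([0.26550879, 0.56581525, 0.30274301]), 'eef_rot': array([ 2.17642149e-01,  9.76028633e-01,  3.89375171e-05, -1.03749016e-05]), 'contact_force': array([-1.14202023,  0.40609843, -0.90835083]), 'moment': array([-0.03791829, -0.00027123, -0.01988377]), 'finger_force': 0.0, 'opening': 1.0014118760560802}
```

View pics/side1.png

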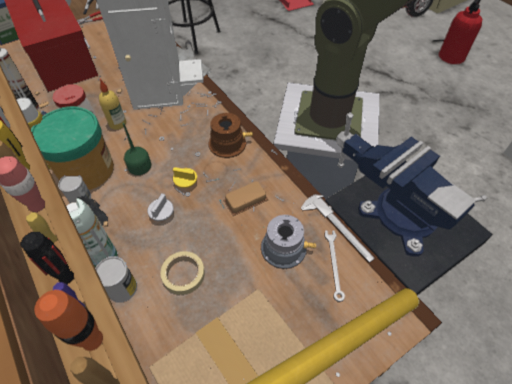

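View pics/crop1.png

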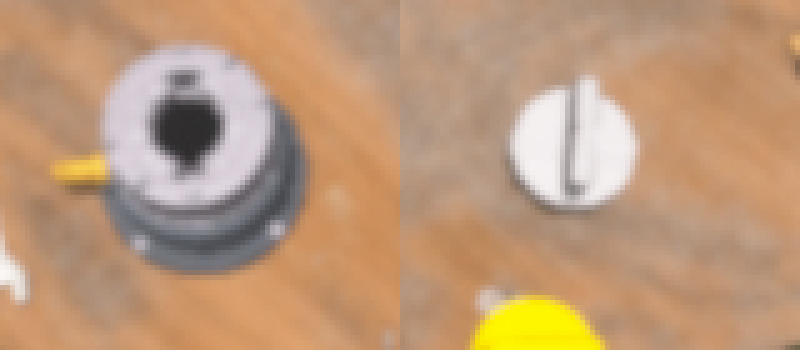

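Candidates for the cap are the bare-metal one, top (344,169) / side (160,210), and a yellow one, top (337,212) / side (185,180). The metal one fits the text, and the crop confirms it is white-metal. The pot is the grey one at top (218,156) / side (285,242), with its barb at image left in the top view. Next I'll fit circles in both views and triangulate.

```bash
cat > fit.py <<'E'
from h import *
from scipy.optimize import minimize
t=np.linspace(0,2*np.pi,240,endpoint=False)
def circ(x,y,z,rad): return np.c_[x+rad*np.cos(t),y+rad*np.sin(t),z+0*t]
def samp(im,uv): return cv2.remap(im,uv[:,0].astype(np.float32)[None],uv[:,1].astype(np.float32)[None],cv2.INTER_LINEAR)[0].astype(float)
def score(n,im,x,y,z,rad,d=.003):
    i=samp(im,proj(n,circ(x,y,z,rad-d)));o=samp(im,proj(n,circ(x,y,z,rad+d)))
    return np.mean(np.minimum(np.linalg.norm(i-o,axis=1),60))
def fit1(n,im,p0,z,rads,w=.012):
    f=lambda p:-sum(score(n,im,p[0],p[1],z,q) for q in rads)
    g=[(f((p0[0]+a,p0[1]+b)),a,b) for a in np.arange(-w,w+1e-6,.002) for b in np.arange(-w,w+1e-6,.002)]
    g.sort(); s=minimize(f,[p0[0]+g[0][1],p0[1]+g[0][2]],method="Nelder-Mead",options=dict(initial_simplex=[[p0[0]+g[0][1]+a,p0[1]+g[0][2]+b] for a,b in((0,0),(.002,0),(0,.002))],xatol=1e-5))
    return s.x,s.fun
def tri(Ps):
    A=[];B=[]
    for n,P in Ps:
        e=np.array(r.get_calibration(n)["eye"]);d=P-e;d/=np.linalg.norm(d);M=np.eye(3)-np.outer(d,d);A.append(M);B.append(M@e)
    X=np.linalg.solve(sum(A),sum(B)); return X
E
python3 - <<'E'
from fit import *
ims={n:cv2.imread(f"pics/{n}1.png") for n in("top","side")}
for nm,p0,z,rads in(("pot",(.49,-.075),.09,[.044,.020]),("pot_o",(.49,-.075),.09,[.044]),("pot_in",(.49,-.075),.09,[.020]),("cap",(.465,-.405),.029,[.034])):
    Ps=[]
    for n in ims:
        best=fit1(n,ims[n],p0,z,rads,.024 if "pot"!=nm[:3] or 1 else 0)
        Ps.append((n,np.r_[best[0],z])); print(nm,n,best[0].round(4),round(best[1],1),proj(n,Ps[-1][1]).round(1))
    print("  tri",tri(Ps).round(4))
# enlarged
s=ims["side"];a=cv2.resize(s[205:270,255:325],None,fx=5.5,fy=5.5,interpolation=2);b=cv2.resize(s[185:250,125:195],None,fx=5.5,fy=5.5,interpolation=2)
cv2.imwrite("pics/crop2.png",np.hstack([a,b]))
E
```

```text
pot top [ 0.5065 -0.0729] -118.1 [[217.1 154.3]]Traceback (most recent call last):
  File "<stdin>", line 6, in <module>
  File "fit.py", line 11, in fit1
    g=[(f((p0[0]+a,p0[1]+b)),a,b) for a in np.arange(-w,w+1e-6,.002) for b in np.arange(-w,w+1e-6,.002)]
        ~^^^^^^^^^^^^^^^^^^^
  File "fit.py", line 10, in <lambda>
    f=lambda p:-sum(score(n,im,p[0],p[1],z,q) for q in rads)
                ~~~^^^^^^^^^^^^^^^^^^^^^^^^^^^^^^^^^^^^^^^^^
  File "fit.py", line 10, in <genexpr>
    f=lambda p:-sum(score(n,im,p[0],p[1],z,q) for q in rads)
                    ~~~~~^^^^^^^^^^^^^^^^^^^^
  File "fit.py", line 7, in score
    i=samp(im,proj(n,circ(x,y,z,rad-d)));o=samp(im,proj(n,circ(x,y,z,rad+d)))
              ~~~~^^^^^^^^^^^^^^^^^^^^^
  File "h.py", line 5, in proj
    c=r.get_calibration(n);K=np.array(c["intrinsics"]);R=Rot.from_quat(c["rotation"]).as_matrix();e=np.array(c["eye"])
ValueError: time passes only in moves, steps and waits
```

```bash
sed -i 's/^from plant import r/from plant import r\nCAL={n:r.get_calibration(n) for n in ("top","side")}/; s/c=r.get_calibration(n)/c=CAL[n]/' h.py; sed -i 's/r.get_calibration(n)/CAL[n]/' fit.py
cat > m1.py <<'E'
from fit import *
ims={n:cv2.imread(f"pics/{n}1.png") for n in("top","side")}
for nm,p0,z,rads in(("pot",(.495,-.073),.09,[.044,.020]),("pot_o",(.495,-.073),.09,[.044]),("pot_in",(.495,-.073),.09,[.020]),("cap",(.465,-.405),.029,[.034])):
    Ps=[]
    for n in ims:
        best=fit1(n,ims[n],p0,z,rads,.02)
        Ps.append((n,np.r_[best[0],z])); print(nm,n,best[0].round(4),round(best[1],1),proj(n,Ps[-1][1]).round(1))
    print("  tri",tri(Ps).round(4))
s=ims["side"];a=cv2.resize(s[205:270,255:325],None,fx=5.5,fy=5.5,interpolation=2);b=cv2.resize(s[185:250,125:195],None,fx=5.5,fy=5.5,interpolation=2)
cv2.imwrite("pics/crop2.png",np.hstack([a,b]))
E
python3 m1.py
```

```text
pot top [ 0.5067 -0.0727] -118.1 [[217.  154.2]]
pot side [ 0.5066 -0.0729] -113.4 [[285.  230.6]]
  tri [ 0.5067 -0.0728  0.0902]
pot_o top [ 0.5064 -0.0735] -60.0 [[217.4 154.3]]
pot_o side [ 0.5047 -0.0728] -58.8 [[285.2 229.9]]
  tri [ 0.5058 -0.0732  0.0917]
pot_in top [ 0.5025 -0.0735] -60.0 [[217.4 155.8]]
pot_in side [ 0.5074 -0.0729] -56.2 [[285.  230.9]]
  tri [ 0.5043 -0.073   0.0847]
cap top [ 0.4695 -0.41  ] -58.6 [[345.  168.2]]
cap side [ 0.466  -0.4078] -57.0 [[160.7 208.5]]
  tri [ 0.4682 -0.4078  0.0325]
```

View pics/crop2.png

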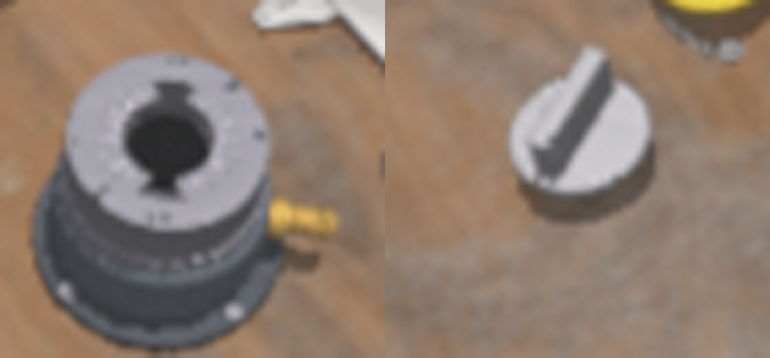

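```bash
sed -i 's/,60))/,160))/' fit.py; cat > m2.py <<'E'
exec(open("m1.py").read())
print("pot dots side",(d:=atz("side",[[287.2,215.9],[283.5,244.5]],.09)).round(4).tolist(),"mid",d.mean(0).round(4),"yaw",np.degrees(np.arctan2(*(d[0]-d[1])[1::-1])))
d=atz("top",[[180+183/5,130+78/5],[180+187/5,130+170/5]],.088);print("slots top",d.round(4).tolist(),"yaw",np.degrees(np.arctan2(*(d[0]-d[1])[1::-1])))
d=atz("side",[[163.2,193.9],[153.0,211.5]],.059);print("bar side",d.round(4).tolist(),"mid",d.mean(0).round(4),"L",np.linalg.norm(d[0]-d[1]),"yaw",np.degrees(np.arctan2(*(d[0]-d[1])[1::-1])))
def rect(x,y,a,l,w,z=.059):
    s=np.linspace(-1,1,60);o=np.ones(60);P=np.r_[np.c_[s*l,o*w],np.c_[s*l,-o*w],np.c_[o*l,s*w],np.c_[-o*l,s*w]]
    c,q=np.cos(a),np.sin(a);return np.c_[x+P[:,0]*c-P[:,1]*q,y+P[:,0]*q+P[:,1]*c,z+0*P[:,0]]
def f(p,n,d=.0025):
    i=samp(ims[n],proj(n,rect(*p,.03-d,.006-d)));o=samp(ims[n],proj(n,rect(*p,.03+d,.006+d)))
    return -np.mean(np.minimum(np.linalg.norm(i-o,axis=1),160))
c0=(.4685,-.408)
for n in ims:
    g=min((f((c0[0]+a,c0[1]+b,np.radians(y)),n),c0[0]+a,c0[1]+b,y) for a in np.arange(-.008,.009,.002) for b in np.arange(-.008,.009,.002) for y in range(-90,90,4))
    s=minimize(lambda p:f((p[0],p[1],p[2]*10),n),[g[1],g[2],np.radians(g[3])/10],method="Nelder-Mead",options=dict(xatol=1e-5))
    print("bar",n,s.x[:2].round(4),np.degrees(s.x[2]*10).round(1),round(s.fun,1),g)
E
python3 m2.py
```

```text
pot top [ 0.5058 -0.0722] -235.5 [[216.9 154.6]]
pot side [ 0.5042 -0.073 ] -228.3 [[285.1 229.7]]
  tri [ 0.5052 -0.0726  0.0918]
pot_o top [ 0.5063 -0.0721] -102.9 [[216.8 154.4]]
pot_o side [ 0.5041 -0.0731] -97.9 [[285.1 229.7]]
  tri [ 0.5055 -0.0727  0.0925]
pot_in top [ 0.5048 -0.0723] -134.5 [[216.9 155. ]]
pot_in side [ 0.5044 -0.0728] -130.8 [[285.2 229.8]]
  tri [ 0.5047 -0.0726  0.0905]
cap top [ 0.4677 -0.4083] -115.1 [[344.4 168.9]]
cap side [ 0.467  -0.4095] -113.5 [[159.9 208.7]]
  tri [ 0.4676 -0.4085  0.0301]
pot dots side [[0.4648, -0.074, 0.09], [0.5439, -0.0707, 0.09]] mid [ 0.5044 -0.0724  0.09  ] yaw -177.64394775823564
slots top [[0.5309, -0.072, 0.088], [0.4812, -0.0726, 0.088]] yaw 0.7524182337769407
bar side [[0.4388, -0.4041, 0.059], [0.4964, -0.4112, 0.059]] mid [ 0.4676 -0.4077  0.059 ] L 0.058026508405371185 yaw 172.93777427080886
bar top [ 0.4595 -0.3888] -2.0 -88.7 (np.float64(-66.74371176979206), np.float64(0.4625), np.float64(-0.39999999999999997), -2)
bar side [ 0.4801 -0.3996] -6.2 -104.9 (np.float64(-89.84342728019459), np.float64(0.47650000000000003), np.float64(-0.39999999999999997), -6)
```

```bash
python3 - <<'E'
from fit import *
print("pipe tip",tri([("top",atz("top",[[112,137]],0)[0]),("side",atz("side",[[412,301]],0)[0])]).round(3))
def pl(n,a,b):
    e,d=ray(n,[a,b]);return np.cross(d[0],d[1]),e
n1,e1=pl("top",[112,137],[195,5]);n2,e2=pl("side",[412,301],[260,380])
D=np.cross(n1,n2);print("pipe dir",(D/np.linalg.norm(D)).round(3))
for nm,a,b in(("vise top",[100,215],[408,165]),("vise jaw",[170,280],[350,130])):
    print(nm,tri([("top",atz("top",[a],0)[0]),("side",atz("side",[b],0)[0])]).round(3))
R=Rot.from_quat(r.get_state()["eef_rot"])
print("tool axes",R.as_matrix().round(4))
for w in([.5,.1,.303],[.4674,-.409,.2],):
    print(w, R.inv().apply(np.array(w)-r.get_state()["tool_pos"]).round(4), r.get_state()["clock"])
E
```

```text
pipe tip [0.596 0.23  0.023]
pipe dir [-0.583  0.643 -0.496]
vise top [0.343 0.181 0.196]
vise jaw [0.195 0.045 0.138]
tool axes [[-9.053e-01  4.248e-01 -0.000e+00]
 [ 4.248e-01  9.053e-01  1.000e-04]
 [ 0.000e+00  1.000e-04 -1.000e+00]]
[0.5, 0.1, 0.303] [-4.102e-01 -3.221e-01 -3.000e-04] 0.9
[0.4674, -0.409, 0.2] [-0.5969 -0.7967  0.1027] 0.9
```

>>> play_rows:
  translation:
    - [0,0,-0.033]
    - [0,0,-0.033]
    - [0,0,-0.033]
    - [-0.024,-0.036,0]
    - [-0.024,-0.036,0]
    - [-0.024,-0.036,0]
    - [-0.024,-0.036,0]
    - [-0.024,-0.036,0]
    - [-0.024,-0.036,0]
    - [-0.024,-0.036,0]
    - [-0.024,-0.036,0]
    - [-0.024,-0.036,0]
    - [-0.024,-0.036,0]
    - [-0.024,-0.036,0]
    - [-0.024,-0.036,0]
  delta_rot:
    - [0,0,-6]
    - [0,0,-6]
    - [0,0,-6]
    - [0,0,0]
    - [0,0,0]
    - [0,0,0]
    - [0,0,0]
    - [0,0,0]
    - [0,0,0]
    - [0,0,0]
    - [0,0,0]
    - [0,0,0]
    - [0,0,0]
    - [0,0,0]
    - [0,0,0]
  grip: [1,1,1,1,1,1,1,1,1,1,1,1,1,1,1]

```text
clock: 2.78
tool_pos: [0.4981, 0.1, 0.4019]
eef_rot: [0.062, 0.998, 0.0, 0.0]
contact_force: [-0.1, 1.1, 0.4]
opening: 1.003
finger_force: 0.0
```

```bash
cat > to.py <<'E'
from h import *
import sys
def show(P,yaw=None):
    s=r.get_state();R=Rot.from_quat(s["eef_rot"]);M=R.as_matrix()
    print("t",round(s["clock"],2),"pos",s["tool_pos"].round(4),"tilt",np.degrees(np.arccos(-M[2,2])).round(2),"y-angle",np.degrees(np.arctan2(M[1,1],M[0,1])).round(2),"F",s["contact_force"].round(1),"M",s["moment"].round(2),"open",round(s["opening"],3),"ff",round(s["finger_force"],1),"q7",s["q"].round(2))
    for p in P: print(p,"tool shift",R.inv().apply(np.array(p)-s["tool_pos"]).round(4))
if __name__=="__main__": show([eval(a) for a in sys.argv[1:]])
E
python3 to.py [.4674,-.409,.3] [.4674,-.409,.098]
```

```text
t 2.77 pos [0.4981 0.1    0.4019] tilt 0.03 y-angle 82.86 F [-0.1  1.1  0.4] M [ 0.08 -0.05  0.03] open 1.003 ff 0.0 q7 [-0.11  0.42 -0.28  1.77  0.13  0.97  1.01]
[0.4674, -0.409, 0.3] tool shift [-0.0328 -0.5089  0.1018]
[0.4674, -0.409, 0.098] tool shift [-0.0327 -0.509   0.3038]
```

>>> play_rows:
  translation:
    - [-0.0027,-0.0424,0.0085]
    - [-0.0027,-0.0424,0.0085]
    - [-0.0027,-0.0424,0.0085]
    - [-0.0027,-0.0424,0.0085]
    - [-0.0027,-0.0424,0.0085]
    - [-0.0027,-0.0424,0.0085]
    - [-0.0027,-0.0424,0.0085]
    - [-0.0027,-0.0424,0.0085]
    - [-0.0027,-0.0424,0.0085]
    - [-0.0027,-0.0424,0.0085]
    - [-0.0027,-0.0424,0.0085]
    - [-0.0027,-0.0424,0.0085]
    - [0,0,0.03]
    - [0,0,0.04]
    - [0,0,0.03]
    - [0,0,0.02]
    - [0,0,0]
  delta_rot:
    - [0,0,0]
    - [0,0,0]
    - [0,0,0]
    - [0,0,0]
    - [0,0,0]
    - [0,0,0]
    - [0,0,0]
    - [0,0,0]
    - [0,0,0]
    - [0,0,0]
    - [0,0,0]
    - [0,0,0]
    - [0,0,0]
    - [0,0,0]
    - [0,0,0]
    - [0,0,0]
    - [0,0,0]
  grip: [1,1,1,1,1,1,1,1,1,1,1,1,1,1,1,1,1]

```text
clock: 4.9
tool_pos: [0.4658, -0.4069, 0.1783]
eef_rot: [0.062, 0.998, 0.001, -0.001]
contact_force: [-0.9, -0.0, -0.0]
opening: 1.001
finger_force: 0.0
```

```bash
python3 to.py [.4674,-.409,.098]; python3 - <<'E'
from h import *
im=r.snapshot("side");cv2.imwrite("pics/side2.png",cv2.resize(im[100:270,80:300],None,fx=3,fy=3,interpolation=2))
E
```

```text
t 4.9 pos [ 0.4658 -0.4069  0.1783] tilt 0.19 y-angle 82.87 F [-0.9 -0.  -0. ] M [0.01 0.04 0.  ] open 1.001 ff 0.0 q7 [ 0.75  0.84 -0.19  1.68  0.24  0.64  1.88]
[0.4674, -0.409, 0.098] tool shift [-0.0021 -0.002   0.0802]
```

View pics/side2.png

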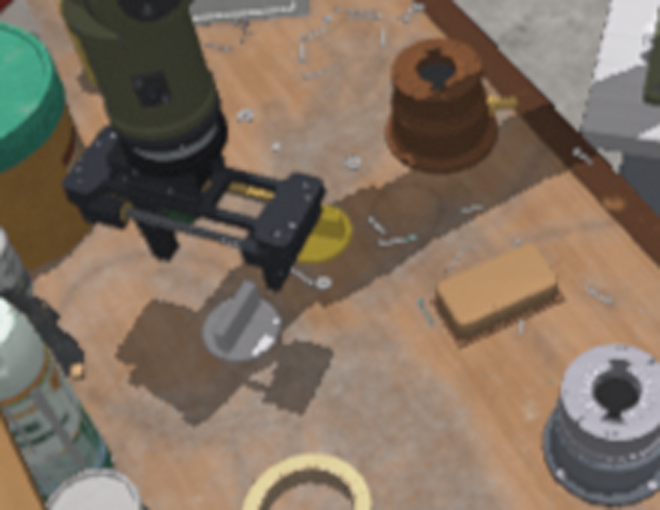

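The gripper stands over the metal cap (crop (240,320)), with the fingers on either side of its bar. Descending and gripping now.

>>> play_rows:
  translation:
    - [-0.002,-0.002,0.03]
    - [0,0,0.03]
    - [0,0,0.02]
    - [0,0,0]
    - [0,0,0]
    - [0,0,0]
    - [0,0,0]
    - [0,0,0]
    - [0,0,0]
  delta_rot:
    - [0,0,0]
    - [0,0,0]
    - [0,0,0]
    - [0,0,0]
    - [0,0,0]
    - [0,0,0]
    - [0,0,0]
    - [0,0,0]
    - [0,0,0]
  grip: [1,1,1,1,-1,-1,-1,-1,-1]
  squeeze: 40

```text
clock: 6.08
tool_pos: [0.4683, -0.4098, 0.0998]
eef_rot: [0.062, 0.998, -0.0, 0.0]
contact_force: [-0.2, -0.0, -0.0]
opening: 0.457
finger_force: 0.0
```

```bash
python3 to.py
```

```text
t 6.08 pos [ 0.4683 -0.4098  0.0998] tilt 0.01 y-angle 82.86 F [-0.2 -0.  -0. ] M [-0.01 -0.01 -0.03] open 0.457 ff 0.0 q7 [ 0.73  0.96 -0.16  1.7   0.27  0.5   1.85]
```

>>> play_rows:
  translation:
    - [0,0,0.002]
    - [0,0,0]
    - [0,0,0]
    - [0,0,0]
    - [0,0,0]
    - [0,0,0]
  delta_rot:
    - [0,0,0]
    - [0,0,0]
    - [0,0,0]
    - [0,0,0]
    - [0,0,0]
    - [0,0,0]
  grip: [-1,-1,-1,-1,-1,-1]

```text
clock: 6.82
tool_pos: [0.4681, -0.4097, 0.0975]
eef_rot: [0.062, 0.998, 0.0, -0.0]
contact_force: [0.1, 0.2, -2.1]
opening: 0.13
finger_force: 39.9
```

```bash
python3 to.py
```

```text
t 6.83 pos [ 0.4681 -0.4097  0.0975] tilt 0.02 y-angle 82.86 F [ 0.1  0.2 -2.1] M [ 0.02 -0.02 -0.04] open 0.13 ff 39.9 q7 [ 0.73  0.97 -0.15  1.7   0.27  0.5   1.85]
```

>>> play_rows:
  translation:
    - [0,0,-0.03]
    - [0,0,-0.046]
    - [0,0,-0.046]
    - [-0.004,0.028,0]
    - [-0.004,0.028,0]
    - [-0.004,0.028,0]
    - [-0.004,0.028,0]
    - [-0.004,0.028,0]
    - [-0.004,0.028,0]
    - [-0.004,0.028,0]
    - [-0.004,0.028,0]
    - [-0.004,0.028,0]
    - [-0.004,0.028,0]
    - [-0.004,0.028,0]
    - [-0.004,0.028,0]
    - [0,0,0]
    - [0,0,0]
  delta_rot:
    - [0,0,0]
    - [0,0,-4.5]
    - [0,0,-4.5]
    - [0,0,0]
    - [0,0,0]
    - [0,0,0]
    - [0,0,0]
    - [0,0,0]
    - [0,0,0]
    - [0,0,0]
    - [0,0,0]
    - [0,0,0]
    - [0,0,0]
    - [0,0,0]
    - [0,0,0]
    - [0,0,0]
    - [0,0,0]
  grip: [-1,-1,-1,-1,-1,-1,-1,-1,-1,-1,-1,-1,-1,-1,-1,-1,-1]

```text
clock: 8.95
tool_pos: [0.5051, -0.0733, 0.2197]
eef_rot: [-0.016, 1.0, -0.0, -0.0]
contact_force: [0.2, -0.9, -2.7]
opening: 0.133
finger_force: 39.9
```

```bash
python3 to.py [.5057,-.0726,.220]; python3 - <<'E'
from h import *
out=[]
for n in("side","top"):
    im=r.snapshot(n);cv2.imwrite(f"pics/{n}3.png",im)
    c=proj(n,[.505,-.073,.12])[0].astype(int);print(n,c)
    out.append(cv2.resize(im[c[1]-50:c[1]+50,c[0]-33:c[0]+33],None,fx=6,fy=6,interpolation=2))
cv2.imwrite("pics/c3.png",np.hstack(out)[:600,:800])
E
```

```text
t 8.95 pos [ 0.5051 -0.0733  0.2197] tilt 0.05 y-angle 91.82 F [ 0.2 -0.9 -2.7] M [-0.02 -0.01  0.04] open 0.133 ff 39.9 q7 [ 0.15  0.67 -0.16  1.99  0.21  0.5   1.44]
[0.5057, -0.0726, 0.22] tool shift [-0.0006  0.0007 -0.0003]
side [285 223]
top [215 151]
```

View pics/c3.png

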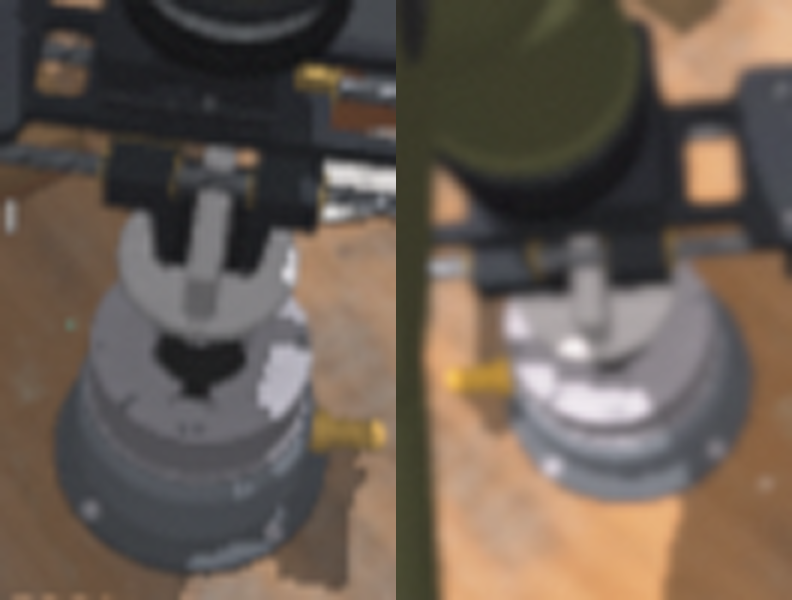

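The cap hangs level above the grey pot's mouth, its bar in line with the pot's slots (side crop, slot at (195,390), bar at (207,240)). Lowering into the mouth in small steps.

>>> play_rows:
  translation:
    - [-0.0006,0.0007,0.015]
    - [0,0,0.015]
    - [0,0,0.003]
    - [0,0,0.002]
    - [0,0,0.002]
    - [0,0,0.002]
    - [0,0,0.002]
    - [0,0,0]
  delta_rot:
    - [0,0,0]
    - [0,0,0]
    - [0,0,0]
    - [0,0,0]
    - [0,0,0]
    - [0,0,0]
    - [0,0,0]
    - [0,0,0]
  grip: [-1,-1,-1,-1,-1,-1,-1,-1]

```text
clock: 10.05
tool_pos: [0.5059, -0.0716, 0.1787]
eef_rot: [-0.016, 1.0, 0.0, -0.0]
contact_force: [0.4, 0.8, -1.9]
opening: 0.131
finger_force: 39.9
```

```bash
python3 to.py
```

```text
t 10.05 pos [ 0.5059 -0.0716  0.1787] tilt 0.0 y-angle 91.86 F [ 0.4  0.8 -1.9] M [ 0.05  0.04 -0.01] open 0.131 ff 39.9 q7 [ 0.13  0.74 -0.13  2.02  0.23  0.4   1.42]
```

>>> play_rows:
  translation:
    - [0,0,0.002]
    - [0,0,0.002]
    - [0,0,0.002]
    - [0,0,0.002]
    - [0,0,0]
    - [0,0,0]
  delta_rot:
    - [0,0,0]
    - [0,0,0]
    - [0,0,0]
    - [0,0,0]
    - [0,0,0]
    - [0,0,0]
  grip: [-1,-1,-1,-1,-1,-1]

```text
clock: 10.8
tool_pos: [0.5061, -0.0716, 0.1708]
eef_rot: [-0.016, 1.0, 0.0, 0.0]
contact_force: [0.7, 0.2, 3.8]
opening: 0.136
finger_force: 39.9
```

```bash
python3 to.py
```

```text
t 10.8 pos [ 0.5061 -0.0716  0.1708] tilt 0.03 y-angle 91.86 F [0.7 0.2 3.8] M [ 0.03  0.08 -0.04] open 0.136 ff 39.9 q7 [ 0.13  0.76 -0.13  2.02  0.24  0.38  1.42]
```

>>> play_rows:
  translation:
    - [0,0,0.002]
    - [0,0,0.002]
    - [0,0,0.001]
    - [0,0,0.001]
    - [0,0,0.001]
    - [0,0,0]
    - [0,0,0]
  delta_rot:
    - [0,0,0]
    - [0,0,0]
    - [0,0,0]
    - [0,0,0]
    - [0,0,0]
    - [0,0,0]
    - [0,0,0]
  grip: [-1,-1,-1,-1,-1,-1,-1]

```text
clock: 11.68
tool_pos: [0.506, -0.0716, 0.1653]
eef_rot: [-0.016, 1.0, -0.0, 0.001]
contact_force: [-2.8, 0.9, 22.6]
opening: 0.126
finger_force: 39.9
```

```bash
python3 to.py
```

```text
t 11.68 pos [ 0.506  -0.0716  0.1653] tilt 0.08 y-angle 91.87 F [-2.8  0.9 22.6] M [ 0.17  0.75 -0.03] open 0.126 ff 39.9 q7 [ 0.12  0.77 -0.12  2.02  0.24  0.36  1.42]
```

>>> play_rows:
  translation:
    - [0,0,-0.0003]
    - [0,0,0]
    - [0,0,0]
    - [0,0,0]
    - [0,0,0]
    - [0,0,0]
    - [0,0,0]
    - [0,0,0]
    - [0,0,0]
    - [0,0,0]
  delta_rot:
    - [0,0,2]
    - [0,0,4]
    - [0,0,4]
    - [0,0,4]
    - [0,0,4]
    - [0,0,4]
    - [0,0,4]
    - [0,0,4]
    - [0,0,0]
    - [0,0,0]
  grip: [-1,-1,-1,-1,-1,-1,-1,-1,-1,-1]

```text
clock: 12.92
tool_pos: [0.507, -0.0719, 0.1653]
eef_rot: [0.243, 0.97, 0.0, 0.002]
contact_force: [-1.0, 0.7, 17.4]
opening: 0.135
finger_force: 40.0
```

```bash
python3 to.py
```

```text
t 12.93 pos [ 0.507  -0.0719  0.1653] tilt 0.19 y-angle 61.86 F [-1.   0.7 17.4] M [-0.03  0.32  0.03] open 0.135 ff 40.0 q7 [ 0.06  0.77 -0.01  2.03  0.02  0.34  1.11]
```

>>> play_rows:
  translation:
    - [0,0,0]
    - [0,0,0]
    - [0,0,0]
    - [0,0,0.0003]
    - [0,0,0]
    - [0,0,0]
  delta_rot:
    - [0,0,4]
    - [0,0,4]
    - [0,0,2]
    - [0,0,0]
    - [0,0,0]
    - [0,0,0]
  grip: [-1,-1,-1,-1,-1,-1]

```text
clock: 13.68
tool_pos: [0.507, -0.0719, 0.1653]
eef_rot: [0.327, 0.945, 0.0, 0.002]
contact_force: [-0.4, 0.3, 20.1]
opening: 0.132
finger_force: 40.0
```

```bash
python3 to.py; python3 - <<'E'
from h import *
im=r.snapshot("side");cv2.imwrite("pics/side4.png",im)
c=proj("side",[.505,-.073,.1])[0].astype(int);print(c)
cv2.imwrite("pics/c4.png",cv2.resize(im[c[1]-50:c[1]+40,c[0]-50:c[0]+50],None,fx=6,fy=6,interpolation=2))
E
```

```text
t 13.68 pos [ 0.507  -0.0719  0.1653] tilt 0.21 y-angle 51.88 F [-0.4  0.3 20.1] M [-0.02  0.37  0.16] open 0.132 ff 40.0 q7 [ 0.03  0.77  0.03  2.03 -0.06  0.34  1.01]
[285 227]
```

View pics/c4.png

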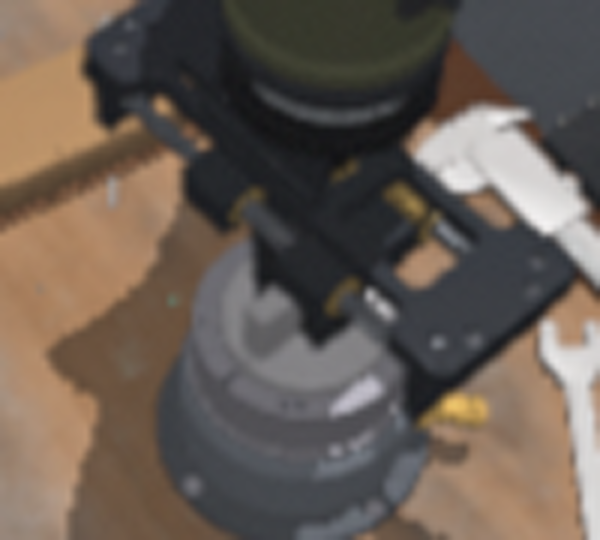

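The cap's flange lies flat on the neck. The bar end at (265,335) points at the vent bar near (222,383), and the two dots at (290,405) are left behind. Handing in.

```bash
python3 -c "
from plant import r
print(r.finish_job())"
```

```text
the job is handed in; nothing more can be done
None
```

The job is handed in at 13.7 s of the 38 s: the metal cap sits in the grey pot's neck, pressed fully down, turned about 40° clockwise to the vent mark and still gripped at 40 N; no pass or fail verdict came back.

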